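# Tip the punch blocks over, send the stamped one to the dispatch rail

### The job

One of the two tall beech punch blocks has a ring-with-a-bar mark stamped under its foot and has to go to dispatch. With the fingertips, push each block over to the right so that it lies with its foot showing on the left; when both are down, push the stamped one along the bench, still lying, until its top end is flush against the dark wooden dispatch rail at the right end of the bench. Leave the other one lying clear of the rail; do not pick up or lift either block, and do not disturb the other things on the bench.

Things in the scene. Friction and masses are not known exactly. Their poses are not given: they have to be found in the camera images.
- stamped_block: The stamped one: beech punch block, a tall wooden block with six holes drilled in its top, 46 mm square and 90 mm tall (z), 0.14 to 0.28 kg, free, standing upright on the bench at the start, yaw within 0.2 rad. Origin: centre of its foot (underside); z runs from foot to drilled top; at yaw 0 its faces look along the world axes. Its foot bears a dark ring 36 mm across with one bar through it.
- stamped_block_center (a point): Centre of the stamped block (half-way up its 90 mm). Pushed near its top it tips over its far edge, past about 27 degrees it falls by itself and then lies 46 mm high with z pointing the way it was pushed; pushed low down it slides.
- stamped_block_foot (a point): Centre of the stamped block's foot, where the mark is.
- plain_block: The other one, alike but with a bare foot: beech punch block, a tall wooden block with six holes drilled in its top, 46 mm square and 90 mm tall (z), 0.14 to 0.28 kg, free, standing upright on the bench at the start, yaw within 0.2 rad. Origin: centre of its foot (underside); z runs from foot to drilled top; at yaw 0 its faces look along the world axes. 
- plain_block_center (a point): Centre of the plain block (half-way up its 90 mm). Pushed near its top it tips over its far edge, past about 27 degrees it falls by itself and then lies 46 mm high with z pointing the way it was pushed; pushed low down it slides.
- rail_face (a point): Dispatch rail: dark wooden batten screwed to the bench to the right of the blocks, 260 mm long (its y), 22 mm thick (its x), 26 mm high, three brass screws on top. This point: middle of the foot of its near face, the long face towards the blocks; its x axis points to the right, through the rail (about world -y), y along it (about world +x).
- hammer: Bystander: chasing hammer, 59x196x26 mm (length along its y), lying nearer to the robot than the blocks.
- gauge: Bystander: bunch of ring gauges, 74x72x4 mm, lying beyond the blocks and the rail.
- tweezers: Bystander: steel tweezers, 14x142x9 mm (length along its y), lying beyond the blocks.
- clamp: Bystander: orange wooden ring clamp, 26x118x26 mm (length along its y), lying to the left of the blocks. Above it and beyond hangs the fixed bench lamp: a level grey bar, its underside 0.23 m above the bench, from x = 0.585 to 0.69 and y = -0.13 to 0.28; keep hand and wrist clear of it.
- spool: Bystander: spool of binding wire, 44 mm across, 34 mm high, standing at the far right corner.
- dish: Bystander: white borax dish, 72 mm across, 18 mm high, well to the left.
- jar: Bystander: jar with black screw lid, 54 mm across, 50 mm high, well to the left.
- felt: Bystander: felt stick, 17x105x12 mm (length along y), well to the left.

How it is judged:
By the outcome, as a careful person would: the job done as asked, in the order asked, and still so for the second after the job is handed in, with the robot touching nothing.
It also fails if it takes over 58 s, if anything falls off the work surface, if the arm or the gripper's body presses on something with over 40 N, if the wrist force passes 120 N, or if a joint passes its speed limit or range.

### The arm

A 6-joint arm with a two-finger parallel gripper is mounted at the origin on a cart in front of the work surface, level with it; the furniture and walls round the work are solid. World frame = base frame: x ahead of the robot, y to its left, z up, the work surface at z = 0. Lengths are in mm, angles in degrees, forces in N, time in s.
With the tool pointing down it reaches from about 350 to 850 mm from the base axis. Payload 8.1 kg.
Tool frame: the origin (TCP) lies midway between the tips of the shut fingers; the grasp point (between the pads) lies 19 mm behind it; x points along the fingers, y is the direction in which the jaws open and shut, and the axes are right-handed (so a half turn about x gives the same grasp; the last joint's range is limited). The gripper opens to 85 mm and grips with 20 to 120 N. Pads are 22 mm wide; open, the fingers measure 114 mm over their backs; the gripper's body (76 mm by 85 mm) begins 54 mm behind the grasp point. The pads swing forward as they close: fully open they stand 13 mm farther back than shut.
Start: joints at [58.476, 7.471, 85.268, -0, 87.261, -4.893], TCP at [268.927, 536.362, 231.292] pointing down, gripper open.
Joint ranges: [-169.43, 169.43], [-51.17, 129.36], [1.28, 143.12], [-76.62, 256.62], [0, 156.53], [-152.29, 152.29]. Speed limits (degrees/s): [136.94, 136.94, 159.86, 180, 180, 180].

### API

Orientations are given as [roll, pitch, yaw] about the fixed x, y, z axes, in that order (R = Rz(yaw) Ry(pitch) Rx(roll)).
In Python, from bench import r gives the robot as it stands.
- The arm moves only by the tool move_arm, never from a script. Its argument "deltas" is a list of rows, each a list of 2 entries, a list of its own where there are three numbers: the shift along the tool's x, y, z in mm, then the turn about the tool's x in degrees. A call has 1 to 12 rows; each row is the pose to reach, as a shift and turn from the pose measured when the call began, along the tool's axes at that moment; what a row does not reach only later rows make up. A row lasts 1/8 s, in which the tool goes at most 62.5 mm and 10.7 degrees, less where a joint would pass 70% of its speed; a pose out of reach is approached as far as the arm can. A call with a gripper value outside its range is refused whole. "jaw" is the opening, from -1 (shut) to 1 (fully open), set as the call begins (left out, the last holds). The fingers move at their own pace and stop on an object; "squeeze" is the grip in N (left out, the last holds). Time passes only in rows, so rows that repeat a pose let the fingers close. It gives the time, the measured TCP pose, the force and the opening at its end, in the units of the state.
- r.sense(): the state, without advancing time (a new reading comes with each control period).
- r.snapshot(name): name is "scene" or "top"; returns (picture, depth): 384x512x3 uint8, red, green, blue; 384x512 float32, mm along the optical axis (not along the pixel's ray), 0 where there is no reading.
- r.get_calibration(name): a dict with "fovy" (degrees; the focal length in pixels is half the picture's height over the tangent of half this angle, whatever the lens; pixels are square), "cx", "cy" (the principal point, pixels), "position" and "attitude" of the camera in the world. Camera axes: x right, y down, z forward; pixel columns grow to the right and rows downward; lengths in mm; the calibration is good to about 2 mm. A picture is of the moment at which its call begins. get_calibration takes no time and is no camera call.
- r.hand_in(): hands the job in, once; it reports no verdict.
The state is a dict: "time": time; "joint_pos": joint angles; "qd": joint speeds; "joint_efforts": joint torques, N m; "tool_pos": TCP position; "tcp_rot": TCP orientation; "ft_force": force on the tool from outside, world axes, zero at the start; "wrist_torque": the same for the moment, N m; "finger_gap": finger opening in mm.
Only numpy, scipy, OpenCV 4.12 (cv2) and the standard library are available. Lean on these libraries where they do the work, as an engineer would, in place of code of your own. Each camera call takes 0.05 s, during which the arm holds its last target. There are 200 camera calls.

## Working session

There is one attempt and no reset: what is moved stays moved. The work goes in short steps, Python scripts to look and compute and a tool call to move; the robot and the scene stay as the last step left them, time stands still between calls to the robot, and variables do not carry over. Pictures are saved under pics/ and viewed, about 8 in all and at most 12, crops included, and the job is handed in when it is done.

Besides the shell and the picture viewer there is one more tool, called after "Request:" as name(argument=value, ...) on one line, values as JSON. move_arm: Moves the arm, as the interface text tells. Its arguments: {"type":"object","properties":{"deltas":{"type":"array","items":{"type":"array"}},"jaw":{"type":"number"},"squeeze":{"type":"number"}},"required":["deltas"]}

```bash
mkdir -p pics; ls; cat > h.py <<'E'
import numpy as np, cv2
from bench import r
def save(n,f):
    p,d=r.snapshot(n); cv2.imwrite(f'pics/{f}.png',p[:,:,::-1]); np.save(f'pics/{f}.npy',d); return p,d
E
python3 - <<'E'
from h import *
a,_=save('scene','s0');b,_=save('top','t0')
print(r.get_calibration('scene'));print(r.get_calibration('top'));print(r.sense())
cv2.imwrite('pics/both.png',cv2.resize(np.vstack([a,b])[:,:,::-1],(400,600)))
E
```

```text
pics
{'fovy': 56.161229912835715, 'cx': 255.225101077918, 'cy': 189.66247037402624, 'position': array([ -46.01288282, -612.17182257,  708.34767231]), 'attitude': array([-125.24320204,    0.24071032,  -40.70521798])}
{'fovy': 50.22053031719299, 'cx': 251.01330233629577, 'cy': 186.9252930215821, 'position': array([ 371.43019949,   87.10582198, 1228.60985133]), 'attitude': array([-172.4122925 ,   -0.4702367 ,  -89.12449111])}
{'time': 0.1, 'joint_pos': array([ 5.84748152e+01,  7.51031631e+00,  8.53251858e+01,  8.59171055e-04,
        8.72629068e+01, -4.89292699e+00]), 'qd': array([-0.04129373,  0.06964736, -0.15797176, -0.00666554,  0.05254042,
        0.05449488]), 'joint_efforts': array([ 1.40010252e-03, -5.70958507e+01, -5.01938474e+01, -1.06174934e-04,
        8.32621678e-03,  5.01631496e-05]), 'tool_pos': array([268.6598271 , 535.91166176, 230.33362343]), 'tcp_rot': array([ -95.39252999,   89.90158735, -122.02482956]), 'ft_force': array([0.20289815, 0.43180756, 0.53512184]), 'wrist_torque': array([ 0.04847629, -0.01033196, -0.03047058]), 'finger_gap': 85.1168353081914}
```

View pics/s0.png

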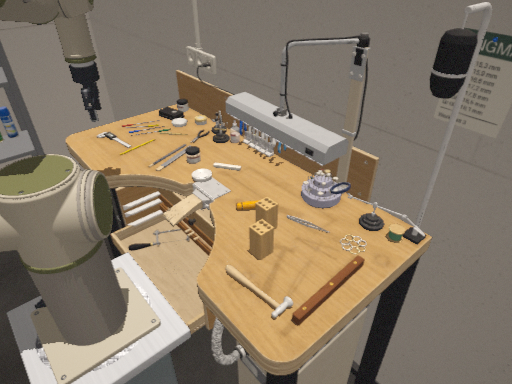

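View pics/t0.png

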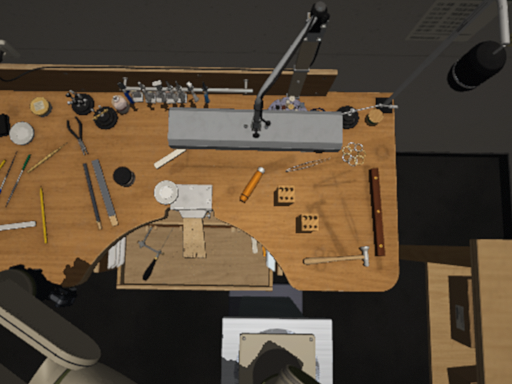

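The scene view shows the blocks at about (262,239) and (267,212). In the top view they are at (286,194) and (309,222), with the rail at (377,212), the clamp at (252,185) and the hammer at (340,258).

```bash
cat >> h.py <<'E'
from scipy.spatial.transform import Rotation as Ro
def cal(n):
    c=r.get_calibration(n); return c,192/np.tan(np.radians(c['fovy']/2)),Ro.from_euler('xyz',c['attitude'],degrees=True).as_matrix()
def cloud(n,d):
    c,f,R=cal(n); v,u=np.mgrid[:384,:512]
    P=np.stack([(u-c['cx'])/f*d,(v-c['cy'])/f*d,d],-1)@R.T+c['position']; P[d==0]=np.nan; return P
def onz(n,u,v,z):
    c,f,R=cal(n); k=R@np.array([(u-c['cx'])/f,(v-c['cy'])/f,1]); return c['position']+k*(z-c['position'][2])/k[2]
def pix(n,X):
    c,f,R=cal(n); q=(np.asarray(X)-c['position'])@R; return q[...,:2]/q[...,2:]*f+[c['cx'],c['cy']]
E
python3 - <<'E'
from h import *
for n,f in(('top','t0'),('scene','s0')):
    P=cloud(n,np.load(f'pics/{f}.npy'))
    x,y,z=P[...,0],P[...,1],P[...,2]
    for nm,lo,hi in(('blocks',75,110),('low',15,40)):
        m=((z>lo)&(z<hi)&(x>350)&(x<720)&(y<80)&(y>-420)).astype(np.uint8)
        k,L,S,C=cv2.connectedComponentsWithStats(m)
        for i in range(1,k):
            if S[i,4]<25: continue
            q=P[L==i]; (c,s,a)=cv2.minAreaRect(q[:,:2].astype(np.float32))
            print(n,nm,C[i].round(),S[i,4],'med',np.median(q,0).round(),'rect',np.round(c),np.round(s),round(a,1), 'zmax',np.percentile(q[:,2],95).round())
    g=P[(x>450)&(x<550)&(y>-150)&(y<-100)]; print(n,'bench z',np.nanmedian(g[:,2]))
p=cv2.imread('pics/t0.png')[130:280,230:400]
q=cv2.imread('pics/s0.png')[180:330,200:390]
a=cv2.resize(p,None,fx=4,fy=4,interpolation=3);cv2.imwrite('pics/tc.png',a)
E
```

```text
top blocks [286. 193.] 241 med [507. -19.  90.] rect [508. -19.] [46. 45.] 0.9 zmax 93.0
top blocks [310. 222.] 227 med [428. -87.  90.] rect [429. -85.] [42. 46.] 1.0 zmax 94.0
top low [257. 178.] 170 med [562.  65.  23.] rect [557.  67.] [23. 86.] 60.3 zmax 28.0
top low [377. 209.] 691 med [ 472. -294.   26.] rect [ 473. -295.] [246.  24.] 2.8 zmax 30.0
top low [365. 248.] 35 med [ 361. -256.   23.] rect [ 358. -257.] [12. 23.] 1.2 zmax 27.0
top bench z 0.6285826248631565
scene blocks [321. 182.] 25 med [715. -42.  78.] rect [710. -33.] [42. 17.] 86.2 zmax 83.0
scene blocks [337. 190.] 80 med [ 705. -109.   88.] rect [ 707. -104.] [56. 25.] 89.5 zmax 100.0
scene blocks [266. 205.] 240 med [501. -21.  88.] rect [505. -16.] [48. 49.] 0.2 zmax 90.0
scene blocks [261. 229.] 306 med [423. -88.  88.] rect [427. -83.] [48. 49.] 2.7 zmax 91.0
scene low [315. 197.] 318 med [695. -40.  32.] rect [697. -24.] [122.  45.] 89.7 zmax 37.0
scene low [254. 203.] 30 med [534.  75.  21.] rect [538.  75.] [37. 11.] 2.0 zmax 26.0
scene low [274. 222.] 48 med [515. -39.  30.] rect [512. -39.] [33.  4.] 1.4 zmax 38.0
scene low [261. 248.] 158 med [ 407. -104.   27.] rect [417. -95.] [33. 62.] 46.9 zmax 39.0
scene low [330. 286.] 840 med [ 457. -296.   25.] rect [ 472. -293.] [243.  23.] 3.1 zmax 27.0
scene low [288. 300.] 52 med [ 356. -257.   20.] rect [ 357. -256.] [20. 13.] 89.7 zmax 24.0
scene bench z -0.8104165652421216
```

View pics/tc.png

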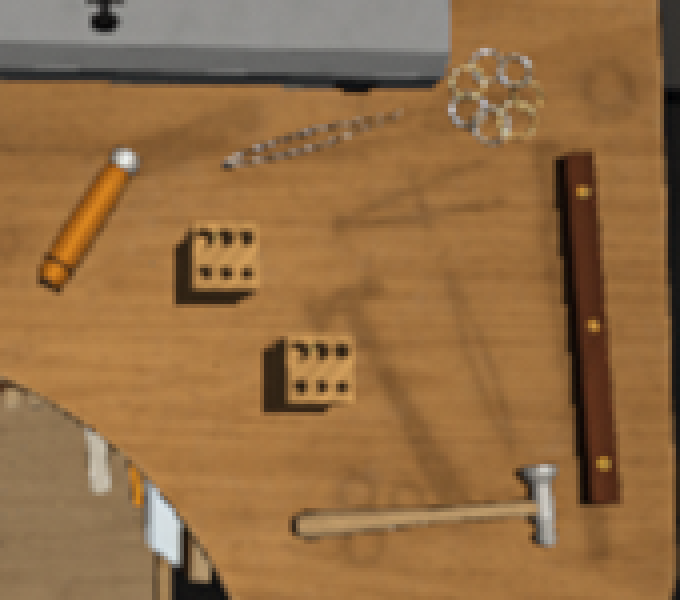

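Top crop: both blocks stand nearly square at world (506,-18) and (428,-85), and both tip paths look free. The rail leans slightly, from (583,191) to (604,463).

```bash
python3 - <<'E'
from h import *
S=[onz('top',230+a/4,130+b/4,26) for a,b in((583,191),(593,325),(604,463))]
print(np.round(S,1)); d=S[0]-S[2]; print('rail dir deg from +x',np.degrees(np.arctan2(d[1],d[0])))
for nm,pts in {'A':[(192,222),(259,222),(259,290),(192,290)],'B':[(287,336),(354,336),(354,403),(287,403)]}.items():
    print(nm,np.round([onz('top',230+a/4,130+b/4,90)[:2] for a,b in pts]))
# rail fit from both clouds top surface
for n,f in(('top','t0'),('scene','s0')):
    P=cloud(n,np.load(f'pics/{f}.npy')).reshape(-1,3)
    q=P[(P[:,2]>20)&(P[:,2]<32)&(P[:,1]<-275)&(P[:,1]>-330)&(P[:,0]>350)&(P[:,0]<590)]
    k=np.polyfit(q[:,0],q[:,1],1); print(n,'centerline y at x=428,506',np.polyval(k,[428,506]),np.degrees(np.arctan(k[0])), 'half width',np.percentile(abs(q[:,1]-np.polyval(k,q[:,0])),95))
s=r.sense(); R=Ro.from_euler('xyz',s['tcp_rot'],degrees=True).as_matrix(); print(R.round(3))
for t in([500,40,231],): print(R.T@(np.array(t)-s['tool_pos']))
E
```

```text
[[ 565.4 -291.3   26. ]
 [ 465.6 -296.2   26. ]
 [ 365.1 -301.6   26. ]]
rail dir deg from +x 2.9482887617205793
A [[529.   4.]
 [529. -43.]
 [481. -43.]
 [481.   4.]]
B [[ 450.  -62.]
 [ 450. -109.]
 [ 404. -109.]
 [ 403.  -62.]]
top centerline y at x=428,506 [-297.10723604 -293.05158538] 2.976443548023562 half width 10.696564333094287
scene centerline y at x=428,506 [-296.24677529 -292.36429237] 2.849569799798664 half width 10.315813893850065
[[-0.001  0.448  0.894]
 [-0.001  0.894 -0.448]
 [-1.    -0.002 -0.   ]]
[-1.54924922e-01 -3.39595710e+02  4.29094192e+02]
```

Request:
move_arm(deltas=[[[10, -34, 43], 7], [[20, -68, 86], 14], [[30, -102, 129], 21], [[40, -136, 173], 28], [[50, -170, 216], 35], [[60, -204, 259], 42], [[70, -238, 302], 49], [[80, -272, 345], 56], [[90, -306, 390], 63.4], [[100, -338, 433], 63.4], [[100, -338, 433], 63.4], [[100, -338, 433], 63.4]], jaw=-0.65)

```text
time: 1.6
tool_pos: [503.6, 39.6, 130.4]
tcp_rot: [-64.8, 89.9, -154.9]
ft_force: [-0.4, -0.2, -0.3]
finger_gap: 14.7
```

Request:
move_arm(deltas=[[[30, 2, 0], 0], [[50, 2, 5], 0], [[50, 2, 14], 0], [[50, 2, 20], 0], [[50, 2, 26], 0], [[50, 2, 32], 0], [[50, 2, 38], 0], [[50, 2, 44], 0], [[50, 2, 50], 0], [[50, 2, 55], 0], [[50, 2, 60], 0]])

```text
time: 2.98
tool_pos: [505.4, -20.8, 80.4]
tcp_rot: [-66.8, 89.9, -156.9]
ft_force: [-0.5, -0.3, 0.3]
finger_gap: 14.6
```

```bash
python3 - <<'E'
from h import *
a,_=save('scene','s1')
cv2.imwrite('pics/s1c.png',cv2.resize(a[150:300,200:350,::-1],None,fx=4,fy=4,interpolation=2))
E
```

```text
(no output)
```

View pics/s1c.png

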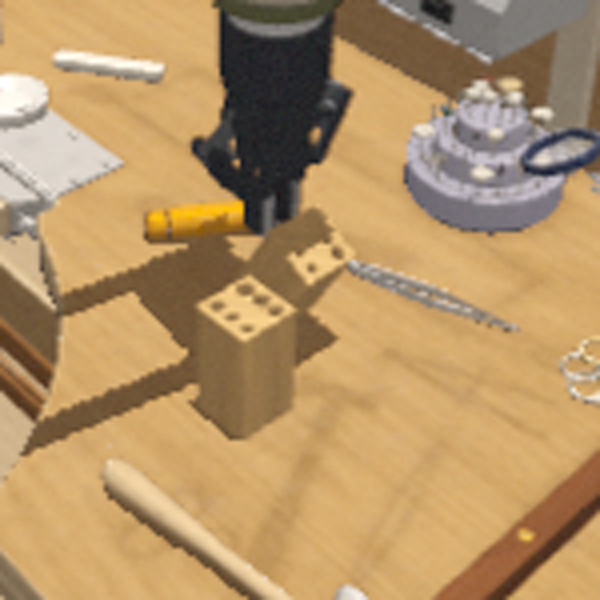

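The far block, at crop (320,255), is mid-tip or down under the fingers. The tweezers and the near block are untouched. I'll push a little further.

Request:
move_arm(deltas=[[[0, 0, 6], 0], [[0, 0, 12], 0], [[0, 0, 18], 0], [[0, 0, 18], 0], [[-20, 0, 10], 0], [[-40, 0, 0], 0], [[-60, -20, -10], 0]])

```text
time: 3.9
tool_pos: [486.0, -10.8, 141.2]
tcp_rot: [-53.7, 89.9, -143.8]
ft_force: [0.1, 0.6, -0.5]
finger_gap: 15.0
```

```bash
cat >> h.py <<'E'
def blobs(n,d,lo,hi,box=(350,620,-275,40)):
    P=cloud(n,d);x,y,z=P[...,0],P[...,1],P[...,2]
    m=((z>lo)&(z<hi)&(x>box[0])&(x<box[1])&(y>box[2])&(y<box[3])).astype(np.uint8)
    k,L,S,C=cv2.connectedComponentsWithStats(m)
    for i in range(1,k):
        if S[i,4]<25: continue
        q=P[L==i]; c,s,a=cv2.minAreaRect(q[:,:2].astype(np.float32))
        print(n,S[i,4],'med',np.median(q,0).round(),'rect',np.round(c),np.round(s),round(a,1),'ylo/hi',np.percentile(q[:,1],[2,98]).round())
E
python3 - <<'E'
from h import *
for n,f in(('scene','s2'),('top','t2')):
    _,d=save(n,f); blobs(n,d,36,60); blobs(n,d,78,98)
E
```

```text
scene 411 med [505. -93.  45.] rect [507. -86.] [91. 49.] 89.9 ylo/hi [-131.  -43.]
scene 160 med [ 408. -104.   48.] rect [417. -95.] [33. 62.] 47.6 ylo/hi [-107.  -63.]
scene 286 med [423. -86.  88.] rect [428. -82.] [50. 49.] 1.9 ylo/hi [-106.  -60.]
top 33 med [407. -64.  52.] rect [419. -74.] [64. 32.] 44.2 ylo/hi [-106.  -62.]
top 220 med [428. -87.  90.] rect [429. -85.] [42. 47.] 0.4 ylo/hi [-108.  -63.]
```

A is down, lying at (507,-86). Next is block B.

Request:
move_arm(deltas=[[[0, -30, 8], 0], [[10, -58, 17], 0], [[35, -58, 19], 0], [[61, -58, 24], 0], [[61, -58, 34], 0], [[61, -58, 42], 0], [[61, -58, 50], 0], [[61, -58, 58], 0], [[61, -58, 66], 0], [[61, -58, 74], 0], [[61, -58, 82], 0], [[61, -58, 88], 0]])

```text
time: 5.5
tool_pos: [427.9, -99.0, 81.6]
tcp_rot: [27.9, 89.9, -62.1]
ft_force: [-0.7, -0.7, 0.8]
finger_gap: 14.9
```

Request:
move_arm(deltas=[[[0, 0, 6], 0], [[0, 0, 10], 0], [[0, 0, 10], 0], [[-20, 0, 0], 0], [[-50, 0, -20], 0], [[-80, 0, -60], 0], [[-80, 0, -60], 0]])

```text
time: 6.38
tool_pos: [429.7, -37.2, 164.4]
tcp_rot: [73.6, 89.7, -16.2]
ft_force: [0.4, -0.7, -0.6]
finger_gap: 15.1
```

```bash
python3 - <<'E'
from h import *
for n,f in(('scene','s3'),('top','t3')):
    p,d=save(n,f); blobs(n,d,36,60); blobs(n,d,78,98)
cv2.imwrite('pics/s3c.png',cv2.resize(cv2.imread('pics/s3.png')[170:310,200:350],None,fx=4,fy=4,interpolation=2))
cv2.imwrite('pics/t3c.png',cv2.resize(cv2.imread('pics/t3.png')[130:280,230:400],None,fx=4,fy=4,interpolation=2))
E
```

```text
scene 432 med [503. -89.  45.] rect [506. -86.] [49. 93.] 1.7 ylo/hi [-131.  -44.]
scene 549 med [ 425. -156.   45.] rect [ 428. -152.] [49. 93.] 0.5 ylo/hi [-196. -108.]
```

View pics/s3c.png

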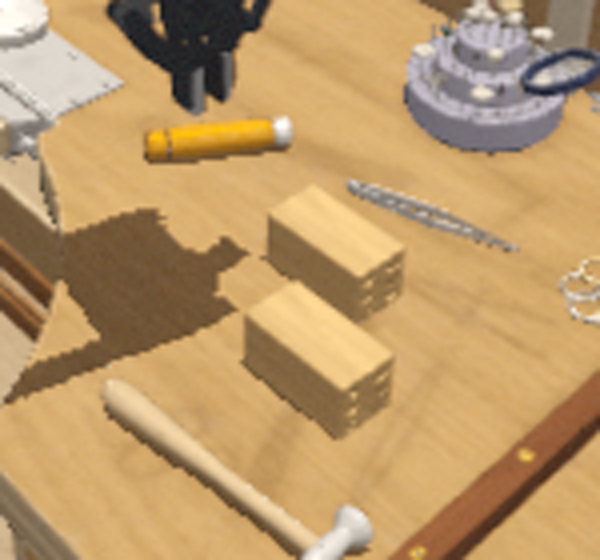

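View pics/t3c.png

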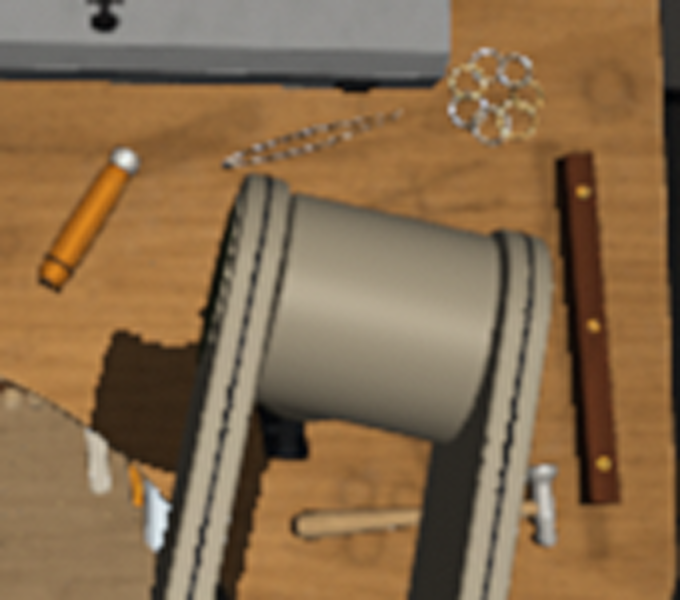

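Both blocks lie with tops to the right, and everything else is in place. The feet face left and the arm hides them from the top camera, so I'll move it away.

Request:
move_arm(deltas=[[[0, 0, -60], 0], [[0, -10, -120], 0], [[0, -20, -180], 0], [[0, -30, -240], 0], [[0, -30, -300], 0], [[0, -30, -320], 0], [[0, -30, -320], 0]])

```text
time: 7.35
tool_pos: [397.4, 281.2, 159.6]
tcp_rot: [-12.0, 89.8, -101.9]
ft_force: [0.3, 0.5, -0.5]
finger_gap: 15.1
```

```bash
python3 - <<'E'
from h import *
ps=[]
for i in range(6):
    p,d=save('top','t4'); ps.append(p.astype(float))
m=np.mean(ps,0); blobs('top',d,36,60)
cv2.imwrite('pics/t4a.png',m[:,:,::-1])
g=m.mean(2)
tiles=[]
for nm,x0,yf in(('A',507,-42),('B',428,-107)):
    dst=np.float32([[0,0],[240,0],[240,240],[0,240]])
    pts=pix('top',np.array([[x0+23,yf,46],[x0-23,yf,46],[x0-23,yf,0],[x0+23,yf,0]])); print(nm,pts.round(1).tolist())
    u0,v0=int(pts[:,0].min())-5,int(pts[:,1].min())-4
    print(u0,v0);print(g[v0:v0+28,u0:u0+12].round().astype(int))
    tiles.append(cv2.resize(m[v0-2:v0+28,u0-5:u0+25,::-1].astype(np.uint8),(390,390),interpolation=cv2.INTER_NEAREST))
cv2.imwrite('pics/feet.png',np.hstack(tiles))
E
```

```text
top 498 med [509. -89.  47.] rect [509. -89.] [47. 89.] 0.8 ylo/hi [-133.  -46.]
top 510 med [ 429. -153.   46.] rect [ 429. -155.] [43. 91.] 0.9 ylo/hi [-198. -110.]
A [[292.8, 187.3], [292.8, 203.0], [291.1, 204.4], [291.1, 189.3]]
286 183
[[119 118 116 114 116 117 115 116 117 117 117 117]
 [116 117 114 111 111 113 112 111 113 114 114 114]
 [113 114 113 111 110 110 110 110 111 111 112 111]
 [116 117 118 116 115 113 112 112 113 115 116 115]
 [122 122 124 122 120 119 117 123 132 134 134 133]
 [125 126 125 124 123 123 107 117 143 148 149 149]
 [122 122 121 121 121 113  81  92 136 148 150 151]
 [117 116 115 116 101  72  48  80 131 144 145 145]
 [116 116 116 117  87  34  25  78 128 139 137 137]
 [119 119 120 122  90  32  25  80 126 137 135 133]
 [117 118 119 120  89  32  26  82 131 141 139 137]
 [118 118 118 118  87  31  27  86 136 148 145 144]
 [122 122 123 124  92  34  27  88 141 152 150 149]
 [123 123 124 126  94  34  27  89 142 153 152 150]
 [121 120 121 122  91  33  26  87 138 149 147 146]
 [122 121 121 123  92  34  26  82 131 142 140 141]
 [124 123 124 126  95  34  26  79 127 137 
[... 1492 characters left out ...]
 29  48 108 140 139]
 [112 113 113 115 116  84  35  29  47 104 136 134]
 [111 111 111 113 113  84  34  30  47 102 134 132]
 [107 107 109 113 116  86  35  30  47 103 134 132]
 [110 108 111 118 121  90  35  29  38  80 107 106]
 [119 118 120 123 124  92  41  36  37  50  60  60]
 [122 122 121 121 123 111  94  94  94  92  91  89]
 [121 120 119 119 121 122 120 120 121 120 119 118]
 [118 117 117 118 117 117 116 117 117 117 116 115]
 [116 116 115 115 114 112 113 113 111 111 111 112]
 [118 118 117 116 114 114 114 114 112 111 111 113]
 [117 116 116 116 116 116 116 114 114 113 113 115]][ WARN:0@6.895] global loadsave.cpp:1063 imwrite_ Unsupported depth image for selected encoder is fallbacked to CV_8U.
```

View pics/feet.png

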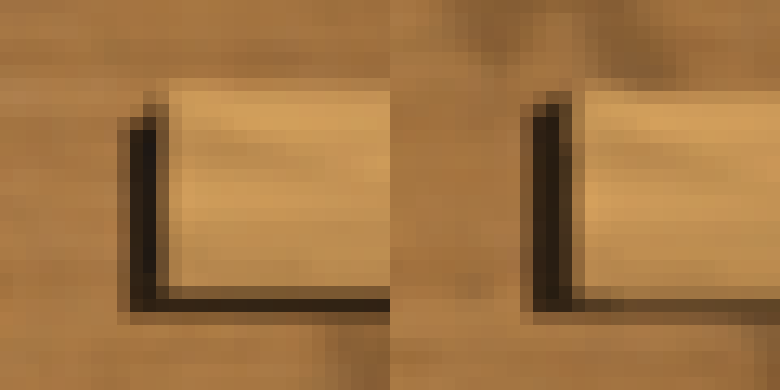

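The feet are slivers 2–3 px wide in shadow, at columns 291–293 for A and 313–315 for B. I'll average more frames and look at the colour.

```bash
python3 - <<'E'
from h import *
ps=np.array([r.snapshot('top')[0] for i in range(16)]).astype(float)
m=ps.mean(0); np.save('pics/avg.npy',m); print('noise',ps[:,185:235,280:330].std(0).mean())
for nm,u,v in(('A',290,187),('B',312,213)):
    print(nm)
    for k in range(20): print(v+k,' | '.join(' '.join('%5.1f'%c for c in m[v+k,u+j]) for j in range(5)), ' R/B %s'%np.round([m[v+k,u+j,0]/m[v+k,u+j,2] for j in range(5)],2))
E
```

```text
noise 0.5638884192636758
A
187 169.6 121.0  68.9 | 168.8 120.2  68.0 | 166.5 118.8  67.6 | 173.1 125.1  70.7 | 183.8 134.4  75.7  R/B [2.46 2.48 2.46 2.45 2.43]
188 174.1 124.7  71.2 | 172.6 123.9  70.4 | 151.5 108.1  61.5 | 162.8 118.6  67.4 | 195.9 145.9  84.0  R/B [2.45 2.45 2.46 2.41 2.33]
189 171.0 121.4  68.8 | 161.1 114.4  64.3 | 116.6  81.9  46.0 | 130.5  94.1  53.3 | 188.0 139.9  80.3  R/B [2.49 2.5  2.54 2.45 2.34]
190 144.3 101.0  57.2 | 104.6  72.1  39.9 |  68.8  48.1  28.1 | 113.5  81.5  46.8 | 181.4 134.6  76.9  R/B [2.52 2.62 2.45 2.42 2.36]
191 124.1  86.8  49.7 |  47.3  33.1  19.8 |  32.0  24.2  17.6 | 109.7  79.1  46.2 | 177.2 130.6  75.2  R/B [2.5  2.39 1.82 2.37 2.36]
192 128.9  90.2  51.2 |  43.3  31.3  19.8 |  29.8  24.6  20.4 | 110.2  80.1  47.7 | 175.6 129.5  74.1  R/B [2.52 2.19 1.46 2.31 2.37]
193 127.4  88.8  50.3 |  44.6  31.8  20.1 |  33.0  26.4  20.8 | 115.4  83.0  48.6 | 181.8 133.6  75.5  R/B [2.53 2.22 1.59 2.38 2.41]
194 124.4  87.6  49.7 |  43.9  31.5  19.7 |  34.2  26.2  19.4 | 120.4  86.9  49.7 | 188.8 139.8  79.2  R/B [2.5  2.23 1.76 2.42 2.38]
1
[... 3588 characters left out ...]
R/B [2.46 2.35 2.3  2.46 2.45]
228 119.9  82.9  47.8 |  48.2  33.8  20.8 |  41.2  29.8  18.6 |  66.3  46.9  27.1 | 144.1 103.8  59.4  R/B [2.51 2.32 2.21 2.45 2.43]
229 123.7  85.5  48.8 |  49.6  35.1  21.1 |  41.8  30.1  18.2 |  66.8  47.4  27.1 | 143.8 104.4  59.2  R/B [2.53 2.36 2.29 2.47 2.43]
230 129.0  89.9  50.2 |  49.8  35.2  21.1 |  39.2  29.1  17.7 |  53.6  38.8  22.8 | 112.9  81.4  46.5  R/B [2.57 2.36 2.22 2.36 2.43]
231 131.3  92.0  51.4 |  58.3  40.6  23.2 |  50.3  35.5  20.8 |  51.7  36.8  21.3 |  69.7  49.8  28.9  R/B [2.55 2.51 2.42 2.43 2.41]
232 156.7 111.5  62.3 | 134.3  94.9  53.5 | 133.7  93.6  53.5 | 133.8  93.7  53.2 | 132.5  93.6  52.4  R/B [2.51 2.51 2.5  2.52 2.53]
```

The result is clear. On A's foot R/B drops to 1.5–1.8 over an 11-row band with symmetric ring edges, while B's foot stays at 2.2–2.3. A, the far block, is the stamped one. Before pushing I'll check wrist clearance to the lamp and A's current pose.

```bash
python3 - <<'E'
from h import *
for n,f in(('top','t3'),('scene','s3')):
    P=cloud(n,np.load(f'pics/{f}.npy')).reshape(-1,3)
    q=P[(P[:,2]>180)&(P[:,0]<580)&(P[:,0]>300)&(P[:,1]>-140)&(P[:,1]<70)]
    for z in range(180,600,40):
        w=q[(q[:,2]>=z)&(q[:,2]<z+40)]
        if len(w)>5: print(n,'above tcp',z-164,'xmax-tcp',round(np.percentile(w[:,0],98)-430), len(w))
p,d=save('scene','s5'); blobs('scene',d,36,60)
E
```

```text
top above tcp 56 xmax-tcp -34 81
top above tcp 96 xmax-tcp -37 47
top above tcp 176 xmax-tcp -34 23
top above tcp 216 xmax-tcp -38 7
top above tcp 296 xmax-tcp 17 57
top above tcp 336 xmax-tcp 46 467
top above tcp 376 xmax-tcp 45 4287
top above tcp 416 xmax-tcp -7 1898
scene above tcp 16 xmax-tcp 36 262
scene above tcp 56 xmax-tcp 57 487
scene above tcp 96 xmax-tcp 52 386
scene above tcp 136 xmax-tcp 20 553
scene above tcp 176 xmax-tcp 23 523
scene above tcp 216 xmax-tcp 22 647
scene above tcp 256 xmax-tcp 21 719
scene above tcp 296 xmax-tcp 16 681
scene above tcp 336 xmax-tcp 28 1785
scene above tcp 376 xmax-tcp 23 2198
scene above tcp 416 xmax-tcp -21 709
scene 431 med [503. -89.  45.] rect [506. -86.] [50. 92.] 0.8 ylo/hi [-131.  -43.]
scene 540 med [ 425. -155.   45.] rect [ 428. -151.] [49. 92.] 0.5 ylo/hi [-196. -108.]
```

Clearance is fine, about 20 mm to the lamp. I'll lower the fingers behind A's foot with the jaws parallel to the rail.

Request:
move_arm(deltas=[[[0, 30, 58], -1], [[0, 60, 116], -2], [[10, 90, 174], -3], [[20, 109, 232], -3], [[40, 109, 280], -3], [[70, 109, 291], -3], [[110, 109, 291], -3], [[141, 109, 291], -3], [[141, 109, 291], -3]])

```text
time: 9.62
tool_pos: [504.5, -9.6, 17.9]
tcp_rot: [-79.7, 89.7, -166.7]
ft_force: [-0.5, -0.2, 0.2]
finger_gap: 15.1
```

```bash
python3 - <<'E'
from h import *
s=r.sense();R=Ro.from_euler('xyz',s['tcp_rot'],degrees=True).as_matrix();print(s['tool_pos'],s['time'],R[:,1],R[:,2])
p,d=save('scene','s6')
cv2.imwrite('pics/s6c.png',cv2.resize(cv2.imread('pics/s6.png')[170:310,200:390],None,fx=4,fy=4,interpolation=2))
E
```

```text
[504.47344646  -9.60387872  17.92196245] 9.625 [ 0.9985947   0.05278399 -0.00474182] [ 5.27886497e-02 -9.98605334e-01  8.62825775e-04]
```

View pics/s6c.png

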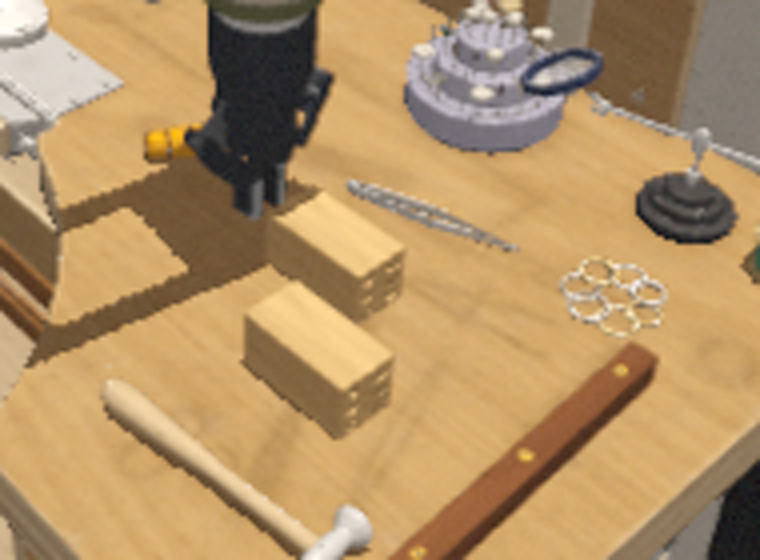

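The fingers are behind A's foot at crop (260,200), with a free run to the rail. I'll push most of the way.

Request:
move_arm(deltas=[[[0, 0, 12], 0], [[0, 0, 22], 0], [[0, 0, 32], 0], [[0, 0, 44], 0], [[0, 0, 56], 0], [[0, 0, 68], 0], [[0, 0, 80], 0], [[0, 0, 92], 0], [[0, 0, 104], 0], [[0, 0, 116], 0], [[0, 0, 128], 0], [[0, 0, 140], 0]])

```text
time: 11.18
tool_pos: [513.6, -150.3, 20.0]
tcp_rot: [-47.9, 89.9, -134.9]
ft_force: [-0.6, 1.3, 0.6]
finger_gap: 14.9
```

```bash
python3 - <<'E'
from h import *
print(r.sense()['tool_pos'],r.sense()['ft_force'])
_,d=save('scene','s7'); blobs('scene',d,36,60,(350,620,-330,-60))
_,d=save('top','t7'); blobs('top',d,36,60,(350,620,-330,-60))
E
```

```text
[ 513.55090797 -150.34053661   20.03532593] [-0.63433491  1.30967959  0.59599503]
scene 599 med [ 509. -204.   45.] rect [ 512. -197.] [ 49. 109.] 2.6 ylo/hi [-251. -151.]
scene 546 med [ 425. -156.   45.] rect [ 428. -151.] [49. 93.] 0.8 ylo/hi [-196. -108.]
top 51 med [ 499. -235.   47.] rect [ 499. -232.] [11. 47.] 2.5 ylo/hi [-254. -211.]
top 265 med [ 428. -176.   47.] rect [ 430. -172.] [44. 54.] 0.7 ylo/hi [-199. -149.]
```

Request:
move_arm(deltas=[[[0, 0, 6], 0], [[0, 0, 12], 0], [[0, 0, 17], 0], [[0, 0, 21], 0], [[0, 0, 24], 0], [[0, 0, 27], 0], [[0, 0, 27], 0]])

```text
time: 12.15
tool_pos: [515.2, -178.4, 20.4]
tcp_rot: [-21.5, 89.8, -108.5]
ft_force: [-0.1, -0.6, 1.2]
finger_gap: 15.0
```

Request:
move_arm(deltas=[[[0, 0, 1], 0], [[0, 0, 2], 0], [[0, 0, 3], 0], [[0, 0, 3], 0]])

```text
time: 12.65
tool_pos: [515.2, -178.6, 20.4]
tcp_rot: [-133.4, 89.9, 139.6]
ft_force: [-0.1, 14.1, 5.4]
finger_gap: 14.8
```

The fingers have stopped and the force is 14 N, so the block is against the rail. One slight extra press to seat it, then back off.

Request:
move_arm(deltas=[[[0, 0, 2], 0], [[0, 0, 3], 0], [[0, 0, 3], 0]])

```text
time: 13.02
tool_pos: [515.2, -178.6, 20.4]
tcp_rot: [-157.7, 89.6, 115.3]
ft_force: [-1.7, 15.8, 7.7]
finger_gap: 14.6
```

Request:
move_arm(deltas=[[[0, 0, -8], 0], [[0, 0, -24], 0], [[-40, 0, -60], 0], [[-90, 0, -110], 0], [[-120, -40, -170], 0], [[-130, -80, -230], 0], [[-130, -110, -290], 0], [[-130, -110, -350], 0], [[-130, -110, -410], 0], [[-130, -110, -450], 0], [[-130, -110, -450], 0]])

```text
time: 14.4
tool_pos: [380.4, 268.0, 153.7]
tcp_rot: [-163.5, 89.6, 109.9]
ft_force: [0.5, -0.8, -0.7]
finger_gap: 14.9
```

```bash
python3 - <<'E'
from h import *
B=(350,620,-330,0)
_,d=save('scene','s8'); blobs('scene',d,36,60,B)
_,d=save('top','t8'); blobs('top',d,36,60,B)
a=cv2.imread('pics/s8.png')[200:310,230:390];b=cv2.imread('pics/t8.png')[130:270,230:400]
a=cv2.resize(a,(640,440),interpolation=2)[:,:400+120];
cv2.imwrite('pics/fin.png',np.hstack([cv2.resize(cv2.imread('pics/s8.png')[210:330,240:340],(400,480),interpolation=2),cv2.resize(cv2.imread('pics/t8.png')[150:270,300:400],(400,480),interpolation=2)]))
E
```

```text
scene 545 med [ 425. -156.   45.] rect [ 428. -151.] [49. 92.] 0.6 ylo/hi [-196. -108.]
scene 563 med [ 511. -238.   45.] rect [ 514. -235.] [49. 92.] 2.5 ylo/hi [-279. -191.]
top 503 med [ 516. -237.   47.] rect [ 517. -237.] [46. 91.] 3.3 ylo/hi [-280. -193.]
top 510 med [ 429. -154.   46.] rect [ 430. -154.] [44. 91.] 0.9 ylo/hi [-198. -110.]
```

View pics/fin.png

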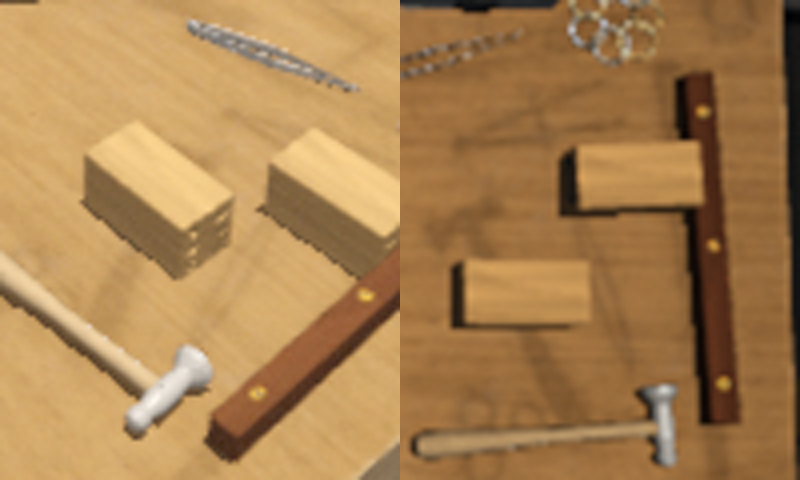

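The stamped block's top end is against the rail and parallel to it (about 3°), and the other block lies clear of it. A's foot now shows a bit wider, so I'll recheck the mark and hand in if it holds.

```bash
python3 - <<'E'
from h import *
m=np.mean([r.snapshot('top')[0].astype(float) for _ in range(6)],0)
res=[]
for nm,x0,yf in(('A',515,-191.5),('B',428,-108)):
    q=pix('top',np.array([[x0+dx,yf,z] for dx in(-12,-6,0,6,12) for z in(18,24,30)])).astype(np.float32)
    c=cv2.remap(m.astype(np.float32),q[:,0].reshape(-1,1),q[:,1].reshape(-1,1),1)[:,0]
    res.append(np.median(c[:,0]/c[:,2])); print(nm,res[-1],np.round(c[:,0]/c[:,2],2))
if res[0]<res[1]-.2: print(r.hand_in(), r.sense()['time'])
E
```

```text
A 1.5935221 [1.43 1.51 1.58 1.57 1.62 1.69 1.59 1.65 1.76 1.58 1.72 1.91 1.12 1.4
 1.91]
B 2.3703399 [2.27 2.33 2.38 2.26 2.32 2.37 2.28 2.37 2.42 2.39 2.41 2.41 2.34 2.39
 2.42]
the job is handed in; nothing more can be done
the job is handed in; nothing more can be done
```

The job is handed in. Both blocks were tipped over to the right, and the stamped one now lies with its top end against the dispatch rail.

- **Which block is stamped:** it is the far one. The top camera saw each foot only as a strip 2–3 px wide and in shadow, so I judged by colour rather than by seeing the ring. The red/blue ratio across that foot was about 1.6, against 2.37 on the other. A second check after the push agreed.
- **Stamped block:** it slid about 150 mm and stopped at the rail with about 15 N on the fingers. It lies 2.5–3.3° from square, against the rail's 2.9°. The cloud puts its top end at y ≈ -280, where the rail face measured about -281.5. That 1–2 mm gap is within camera error, and the firm stop shows contact.
- **Other block:** it lies at about (429, -153), roughly 85 mm clear of the rail, and did not move during the push.
- **Surroundings:** by eye in the last pictures, the hammer, tweezers and gauges lie where they started. The clamp, spool, dish, jar and felt stick were outside that last crop. The arm was retracted and touching nothing, at about 15 s of the 58 s allowed.

No check failed.

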